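# Roll down an organiser liner, then tip the tins in

## Task

First take the hand roller from its stand and roll the new liner in the organiser's wide bay down flush, starting at the strip nearest the tipper and rolling steadily to the far end with moderate pressure (about 15 N, never over 40; only the drum may press the liner), then park the roller upright on its stand. After that put every green-lidded tin in the upright skip, push the skip's red bar over until it tips out all the tins into the bay, and ease the skip back upright without slamming it; if a tin strays, bring it into the bay. Leave everything else where it is.

Things in the scene. Friction and masses are not known exactly. Their poses are not given: they have to be found in the camera images.
- bay (a point): Middle of the liner in the fixed white organiser's wide bay, at the height of the pressed liner's top (13 mm above the counter). Axes: z up, +y along the bay away from the tipper, x across. The bay's inside spans x -78 to 78, y -144 to 77 mm of this point; walls 4 mm thick, 35 mm high; cheeks raise the x walls to 85 mm from y -144 to -56. Pockets 70 mm wide lie along both x sides. Bare floor from y -144 to -70.
- liner: The liner: a foam underlay, moving only up and down, with four stiff strips across the bay, each 34 mm in y and 152 mm in x, centred at y -51, -17, 17, 51 mm of point bay (strip1 nearest the tipper). The foam gives 1 mm per 3 N, springs back, and bottoms out at 8 mm (24 N).
- strip1 (a joint): How far strip1 is pressed into its bed, m: 0 = standing 3 mm proud, 0.003 = fully down. It starts to sink at about 6 N anywhere on it (8 N or more does it surely) and stays where it is pressed.
- strip2 (a joint): How far strip2 is pressed into its bed, m: 0 = standing 3 mm proud, 0.003 = fully down. It starts to sink at about 6 N anywhere on it (8 N or more does it surely) and stays where it is pressed.
- strip3 (a joint): How far strip3 is pressed into its bed, m: 0 = standing 3 mm proud, 0.003 = fully down. It starts to sink at about 6 N anywhere on it (8 N or more does it surely) and stays where it is pressed.
- strip4 (a joint): How far strip4 is pressed into its bed, m: 0 = standing 3 mm proud, 0.003 = fully down. It starts to sink at about 6 N anywhere on it (8 N or more does it surely) and stays where it is pressed.
- roller_grip (a point): Grip point on the loose hand roller's handle, an upright black block 24 x 24 mm in plan reaching 15 mm above and 35 mm below this point. Own axes: z up, y along the drum's axle, so it rolls along its own x. Gripped across its two x faces it cannot pitch while rolled.
- roller: The hand roller, about 370 g; origin at the drum's lowest line when upright, 87 mm below point roller_grip, same axes. Rubber drum 40 mm in diameter, 60 mm long; fork 72 mm over its outsides; above the drum a steel plate 76 (x) by 60 (y) by 6 mm, its underside 46 mm above the origin.
- drum (a joint): Angle the free-running drum has turned on its axle, rad, 0 at the start.
- stand_rest (a point): Where point roller_grip is when the roller is parked on its stand, 91 mm above the counter. The stand is fixed: two wooden rails 50 mm high and 80 mm long, along its own y, 54 mm apart in x. The roller's drum hangs in the gap and its plate lies on both rails, its own x along the stand's x (either way round).
- skip_floor (a point): Middle of the inner floor of the tipper's aluminium skip, moving with it. Upright, its axes are those of point bay but for a 5 degree lean away from the bay, and this point is 23 mm above and 2 mm behind the hinge. Floor 120 (x) by 110 (y) mm; side walls at x +-60 mm, 42 mm high (20 mm near the bay), back wall at y -55 mm, 46 mm high; open at +y, towards the bay.
- skip_bar (a point): Centre of the red push bar, 12 mm thick, 120 mm long along x, on top of the skip's back wall; moves with the skip. Upright it is 63 mm behind and 70 mm above the hinge, and it rises 24 mm on its arc while tipping; push it with closed fingertips that follow the arc, as a finger far below the bar gets caught under it.
- tipper (a joint): Skip angle, rad: 0 upright, 1.35 fully tipped towards the bay. Its hinge line runs along x of point bay, 148 mm from that point in -y and 72 mm above it. Over-centre: past about 0.6 rad it falls on by itself and stays tipped; brought back below about 0.6 it settles upright by itself. Pushing the bar takes a few N: from behind to tip it, from the bay's side to bring it back.
- tin1_mid (a point): Centre of a loose green-lidded tin, a round box 44 mm across and 24 mm high lying flat, about 45 g. Two to four of these are present.
- tin2_mid (a point): Centre of a loose green-lidded tin, a round box 44 mm across and 24 mm high lying flat, about 45 g. Two to four of these are present.
- tin3_mid (a point): Centre of a loose green-lidded tin, a round box 44 mm across and 24 mm high lying flat, about 45 g. Two to four of these are present.
- tin4_mid (a point): Centre of a loose green-lidded tin, a round box 44 mm across and 24 mm high lying flat, about 45 g. Two to four of these are present.
- spoon: stainless tea spoon, 140 mm, lying in the organiser's near narrow pocket; a bystander.
- brush: hard silicone brush, 150 mm, red handle, in the same pocket; a bystander.
- jar: open clear glass jar, 72 mm across, 95 mm tall, standing on the counter; a bystander.
- cap: the jar's steel twist cap, 76 mm across, 16 mm high, lying on the counter; a bystander.
- mug: blue mug, 80 mm across, 85 mm tall; a bystander.
- spare1: black-lidded tin, 44 mm across, 24 mm high, stored in the organiser's far narrow pocket; a bystander.
- spare2: black-lidded tin, 44 mm across, 24 mm high, stored in the organiser's far narrow pocket; a bystander.
Things that resemble listed ones, but are neither listed nor needed, are in the scene too. What is shaped like the part that bears tin1_mid but white is not meant.

How it is judged (in metres and radians):
On the way, in this order (a step that is already met when the one before it is completed fails the run):
1. the strip nearest the tipper is pressed down first, the far one still proud (value of joint strip1 above 0.0022 m and value of joint strip4 below 0.0015 m).
2. all four strips are down, by rolling: the drum has turned 2 rad or more (value of joint each of strip1, strip2, strip3, strip4 above 0.0022 m and (value of joint drum above 2 rad or value of joint drum below -2 rad)), for 0.1 s.
3. the roller is parked on its stand and let go (distance between roller_grip and stand_rest below 0.022 m and angle between roller_grip's own z axis and vertical below 0.12 rad and contact force between the fingers and roller below 0.2 N), for 0.3 s.
4. all the tins are in the upright skip (x of tin1_mid in the frame of skip_floor between -0.062 and 0.062 m and y of tin1_mid in the frame of skip_floor between -0.06 and 0.06 m and z of tin1_mid in the frame of skip_floor between -0.005 and 0.065 m and x of tin2_mid in the frame of skip_floor between -0.062 and 0.062 m and y of tin2_mid in the frame of skip_floor between -0.06 and 0.06 m and z of tin2_mid in the frame of skip_floor between -0.005 and 0.065 m and x of tin3_mid in the frame of skip_floor between -0.062 and 0.062 m and y of tin3_mid in the frame of skip_floor between -0.06 and 0.06 m and z of tin3_mid in the frame of skip_floor between -0.005 and 0.065 m and x of tin4_mid in the frame of skip_floor between -0.062 and 0.062 m and y of tin4_mid in the frame of skip_floor between -0.06 and 0.06 m and z of tin4_mid in the frame of skip_floor between -0.005 and 0.065 m and value of joint tipper below 0.1 rad), for 0.2 s.
5. the skip is tipped right over (value of joint tipper above 1.1 rad), for 0.1 s.
At the end, for the whole second after the job is handed in: All four strips are pressed at least 2.2 mm of their 3 mm; the roller stands on its stand, handle within 22 mm of the resting place and upright within 0.12 rad; every green-lidded tin lies inside the bay; the skip is upright within 0.08 rad (value of joint each of strip1, strip2, strip3, strip4 above 0.0022 m and distance between roller_grip and stand_rest below 0.022 m and angle between roller_grip's own z axis and vertical below 0.12 rad and x of tin1_mid in the frame of bay between -0.08 and 0.08 m and y of tin1_mid in the frame of bay between -0.146 and 0.079 m and z of tin1_mid in the frame of bay between -0.01 and 0.06 m and x of tin2_mid in the frame of bay between -0.08 and 0.08 m and y of tin2_mid in the frame of bay between -0.146 and 0.079 m and z of tin2_mid in the frame of bay between -0.01 and 0.06 m and x of tin3_mid in the frame of bay between -0.08 and 0.08 m and y of tin3_mid in the frame of bay between -0.146 and 0.079 m and z of tin3_mid in the frame of bay between -0.01 and 0.06 m and x of tin4_mid in the frame of bay between -0.08 and 0.08 m and y of tin4_mid in the frame of bay between -0.146 and 0.079 m and z of tin4_mid in the frame of bay between -0.01 and 0.06 m and value of joint tipper below 0.08 rad and linear speed of roller below 0.03 m/s); the robot touches nothing.
It fails at once if the drum presses the liner with more than 40 N (contact force between roller and liner above 40 N).
It fails at once if the fingers press on the liner (contact force between the fingers and liner above 5 N).
It fails at once if the skip is slammed back (faster than 3.5 rad/s) (velocity of joint tipper below -3.5 rad/s).
It fails at once if a bystander is shifted more than 30 mm (distance of any of spoon, brush, jar, cap, mug, spare1, spare2 from where it was at the start of the episode above 0.03 m).
Of tin1, tin2, tin3, tin4 only 2 to 4 are there at a start; the rules pass over those that are not, and their reading is None.
At some moment in a run one of tin1, tin2, tin3, tin4 may be knocked a few centimetres aside while the robot is not near it.
It also fails if it takes over 200 s, if anything falls off the work surface, if the arm or the gripper's body presses on something with over 40 N, if the wrist force passes 120 N, or if a joint passes its speed limit or range.

## Robot

A 7-joint arm with a two-finger parallel gripper is mounted at the origin on the work surface. World frame = base frame: x ahead of the robot, y to its left, z up, the work surface at z = 0. Lengths are in mm, angles in rad, forces in N, time in s.
With the tool pointing down it reaches from about 400 to 750 mm from the base axis. Payload 19.5 kg.
Tool frame: the origin (TCP) lies at the very end of the fingers, on their centre line; the grasp point (between the pads) lies 19 mm behind it; x points along the fingers, y is the direction in which the jaws open and shut, and the axes are right-handed (so a half turn about x gives the same grasp; the last joint's range is limited). The gripper opens to 85 mm and grips with 20 to 120 N. Pads are 22 mm wide; open, the fingers measure 114 mm over their backs; the gripper's body (76 mm by 85 mm) begins 54 mm behind the grasp point. The pads swing forward as they close: fully open they stand 13 mm farther back than shut.
Start: joints at [1.156, 0.707, -0.028, 1.485, 0.022, 0.951, -0.075], TCP at [209.42, -535.479, 231.268] pointing down, gripper open.
Joint ranges: [-2.71, 2.71], [-0.32, 2.16], [-1.57, 1.52], [0, 2.45], [-1.46, 4.6], [0, 2.02], [-2.83, 2.83]. Speed limits (rad/s): [1.89, 1.89, 2.57, 2.57, 3.01, 3.01, 3.01].

## Interface

Orientations are given as [roll, pitch, yaw] about the fixed x, y, z axes, in that order (R = Rz(yaw) Ry(pitch) Rx(roll)).
In Python, from cell import manip gives the robot as it stands. Calls block until the motion is done:
- manip.move_to(position, orientation): joint-space move of the TCP to a pose.
- manip.movel(position, rate=150, ori=None): straight line of the TCP; ori=None keeps the orientation; rate is the mean speed in mm/s.
- manip.goto_joints(angles): joint-space move.
- manip.move_gripper(opening, f_grip=None): finger opening in mm; f_grip is the grip in N (None keeps the last); returns when the fingers have stopped.
- manip.wait(seconds).
- manip.inverse_kinematics(position, orientation): joint angles nearest the present ones, or None.
- manip.sense(): the state.
- manip.capture(name): name is "scene" or "top"; returns the picture (384x512x3 uint8, red, green, blue); there is no depth.
- manip.camera_info(name): a dict with "vertical_fov" (degrees; the focal length in pixels is half the picture's height over the tangent of half this angle, whatever the lens; pixels are square), "cx", "cy" (the principal point, pixels), "view" (4x4, takes a point from world to camera coordinates). Camera axes: x right, y down, z forward; pixel columns grow to the right and rows downward; lengths in mm; the calibration is good to about 2 mm. A picture is of the moment at which its call begins. camera_info takes no time and is no camera call.
A pose or a line that the arm cannot do raises manip.MotionError and nothing moves.
- manip.hand_in(): hands the job in, once; it reports no verdict.
The state is a dict: "time": time; "q": joint angles; "dq": joint speeds; "joint_torque": joint torques, N m; "tool_pos": TCP position; "eef_rot": TCP orientation; "ft_force": force on the tool from outside, world axes, zero at the start; "ft_torque": the same for the moment, N m; "opening": finger opening in mm.
Only numpy, scipy, OpenCV 4.12 (cv2) and the standard library are available. Lean on these libraries where they do the work, as an engineer would, in place of code of your own. Each camera call takes 0.05 s, during which the arm holds its last target.

## Working session

There is one attempt and no reset: what is moved stays moved. The work goes in short steps, each a Python script; the robot and the scene stay as the last script left them, time stands still between calls to the robot, and variables do not carry over. Pictures are saved under pics/ and viewed, and the job is handed in when it is done.

```bash
ls; mkdir -p pics; python3 - <<'E'
from cell import manip
import cv2
s=manip.sense();print({k:(v if not hasattr(v,'round') else v) for k,v in s.items()})
for n in ("scene","top"):
    im=manip.capture(n);cv2.imwrite(f"pics/{n}0.png",cv2.resize(im[:,:,::-1],(800,600),interpolation=cv2.INTER_CUBIC));cv2.imwrite(f"pics/{n}0_raw.png",im[:,:,::-1])
    print(n,manip.camera_info(n))
E
```

```text
pics
{'time': 0.0, 'q': array([ 1.15628884,  0.70710003, -0.02762814,  1.48500706,  0.02200332,
        0.95093713, -0.07549704]), 'dq': array([ 0.00151548, -0.00231314, -0.00088701,  0.00038615,  0.00011591,
       -0.00020865, -0.00068033]), 'joint_torque': array([-8.40046177e-04, -8.83207655e+01,  1.23411018e+00, -2.36166304e+01,
        1.67707843e-02,  6.67802466e-03,  1.69941603e-05]), 'tool_pos': array([ 209.3329288 , -535.23969911,  230.82718287]), 'eef_rot': array([-1.54070194,  1.56964733,  1.97371182]), 'ft_force': array([-0.51274282,  0.48850547,  0.2312418 ]), 'ft_torque': array([-0.03917438,  0.01652631,  0.01852504]), 'opening': 85.63371673341325}
scene {'vertical_fov': 50.94690586176348, 'cx': 256.64293725776014, 'cy': 190.46384304472812, 'view': array([[ 4.66564784e-01,  8.84485980e-01, -1.36171726e-03,
        -2.89941220e+02],
       [ 7.32055466e-01, -3.87021085e-01, -5.60633102e-01,
        -2.93299745e+02],
       [-4.96399131e-01,  2.60574809e-01, -8.28063205e-01,
         1.55718092e+03],
       [ 0.00000000e+00,  0.00000000e+00,  0.00000000e+00,
         1.00000000e+00]])}
top {'vertical_fov': 44.57103531156259, 'cx': 249.9149766108024, 'cy': 188.5570428567291, 'view': array([[ 1.22784678e-02, -9.99904971e-01, -6.26807732e-03,
         4.27993656e+01],
       [-9.98254700e-01, -1.18955914e-02, -5.78450484e-02,
         5.42473710e+02],
       [ 5.77649890e-02,  6.96738620e-03, -9.98305896e-01,
         1.53782296e+03],
       [ 0.00000000e+00,  0.00000000e+00,  0.00000000e+00,
         1.00000000e+00]])}
```

View pics/scene0.png

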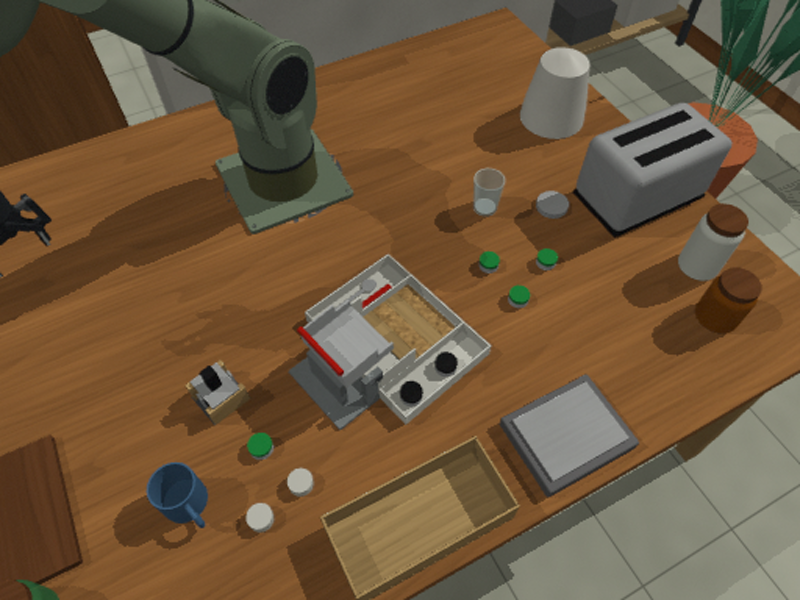

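View pics/top0.png

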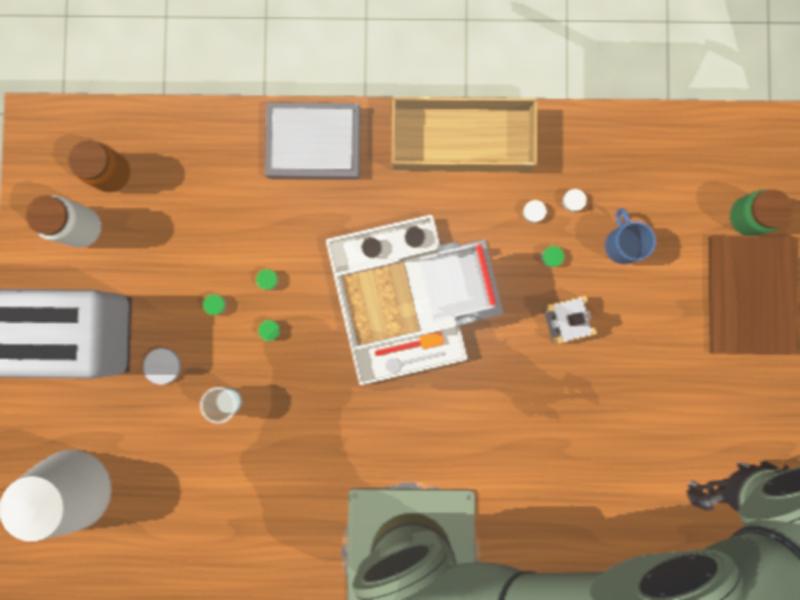

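```bash
cat > h.py <<'E'
import numpy as np, cv2
from cell import manip
def K(n):
    c=manip.camera_info(n); f=192/np.tan(np.radians(c['vertical_fov']/2))
    return f,c['cx'],c['cy'],np.array(c['view'])
def proj(n,P):
    f,cx,cy,V=K(n); P=np.atleast_2d(P); c=P@V[:3,:3].T+V[:3,3]
    return np.c_[f*c[:,0]/c[:,2]+cx, f*c[:,1]/c[:,2]+cy]
def unproj(n,uv,z):
    f,cx,cy,V=K(n); R=V[:3,:3]; C=-R.T@V[:3,3]
    d=R.T@np.array([(uv[0]-cx)/f,(uv[1]-cy)/f,1]); return C+d*(z-C[2])/d[2]
def tri(uvs):
    A=[];b=[]
    for n,uv in uvs:
        f,cx,cy,V=K(n);R=V[:3,:3];C=-R.T@V[:3,3]
        d=R.T@np.array([(uv[0]-cx)/f,(uv[1]-cy)/f,1]);d/=np.linalg.norm(d);M=np.eye(3)-np.outer(d,d)
        A.append(M);b.append(M@C)
    return np.linalg.solve(sum(A),sum(b))
def crop(n,im,box,name,s=None):
    x0,y0,x1,y1=box; c=im[y0:y1,x0:x1,::-1]
    s=s or min(800/(x1-x0),600/(y1-y0)); c=cv2.resize(c,None,fx=s,fy=s,interpolation=cv2.INTER_CUBIC)[:600,:800]
    for x in range((x0//20+1)*20,x1,20):
        cv2.line(c,(int((x-x0)*s),0),(int((x-x0)*s),6),(255,0,255),1); cv2.putText(c,str(x),(int((x-x0)*s),18),0,.4,(255,0,255),1)
    for y in range((y0//20+1)*20,y1,20):
        cv2.line(c,(0,int((y-y0)*s)),(6,int((y-y0)*s)),(255,0,255),1); cv2.putText(c,str(y),(8,int((y-y0)*s)),0,.4,(255,0,255),1)
    cv2.imwrite('pics/'+name,c)
def greens(im,n,ztop=24):
    hsv=cv2.cvtColor(im,cv2.COLOR_RGB2HSV)
    m=cv2.inRange(hsv,(45,120,60),(75,255,255))
    k,l,st,ce=cv2.connectedComponentsWithStats(m)
    return [(ce[i].round(1),st[i,4],unproj(n,ce[i]+0.0,ztop).round(1)) for i in range(1,k) if st[i,4]>25]
E
python3 - <<'E'
from h import *
t=cv2.imread('pics/top0_raw.png')[:,:,::-1];s=cv2.imread('pics/scene0_raw.png')[:,:,::-1]
for n,i in(('top',t),('scene',s)):
    for g in greens(i,n):print(n,g)
crop('top',t,(200,130,330,250),'t1.png');crop('scene',s,(180,155,330,280),'s1.png')
crop('top',t,(330,110,430,230),'t2.png');crop('scene',s,(85,215,215,345),'s2.png')
E
```

```text
top (array([354. , 163.6]), np.int32(129), array([ 628.2, -293.5,   24. ]))
top (array([170.2, 178.3]), np.int32(126), array([572.2, 313.4,  24. ]))
top (array([136.1, 194.6]), np.int32(131), array([517.1, 424.9,  24. ]))
top (array([171.5, 211. ]), np.int32(131), array([464.3, 306.5,  24. ]))
scene (array([464.5,   7.7]), np.int32(63), array([  -3. , 1446.4,   24. ]))
scene (array([478.4,  16. ]), np.int32(344), array([  78. , 1454.5,   24. ]))
scene (array([505. ,  19.8]), np.int32(209), array([ 157.2, 1541.5,   24. ]))
scene (array([350. , 163.9]), np.int32(113), array([516. , 419.9,  24. ]))
scene (array([313. , 165.8]), np.int32(112), array([463.4, 302.6,  24. ]))
scene (array([332.1, 188.2]), np.int32(126), array([572.1, 308.6,  24. ]))
scene (array([165.8, 284. ]), np.int32(192), array([ 627.1, -295.7,   24. ]))
scene (array([ 25.2, 378.9]), np.int32(74), array([ 696.6, -695.6,   24. ]))
```

View pics/t1.png

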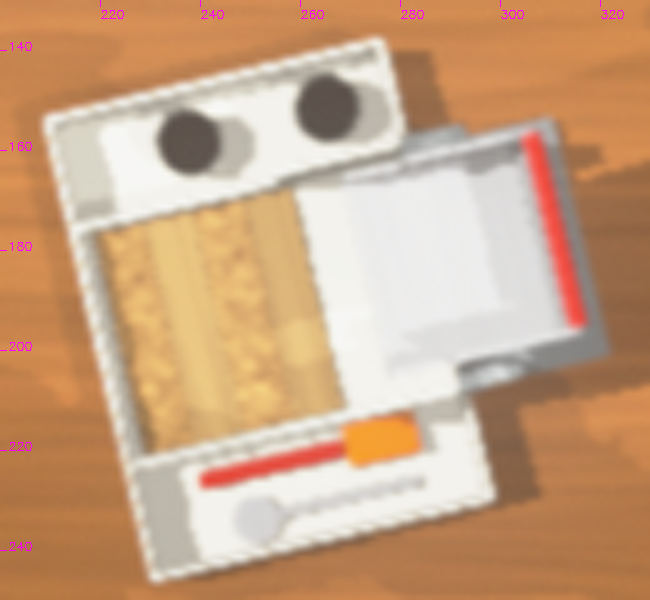

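View pics/s1.png

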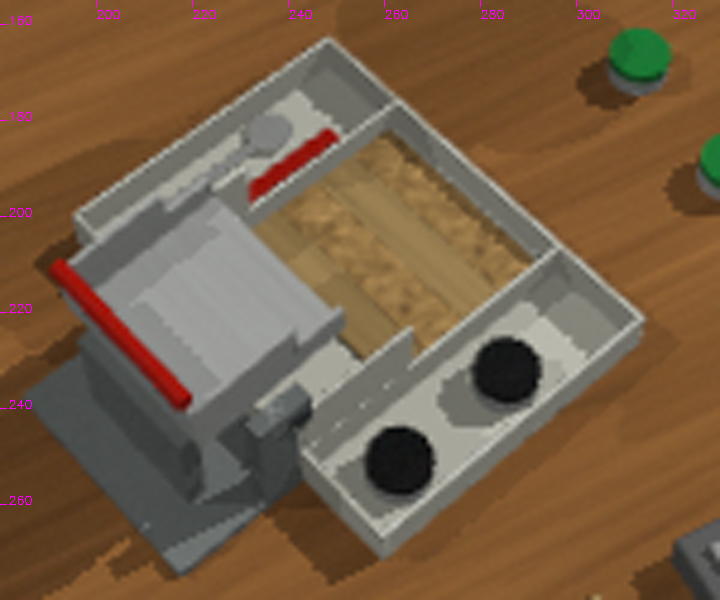

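View pics/t2.png

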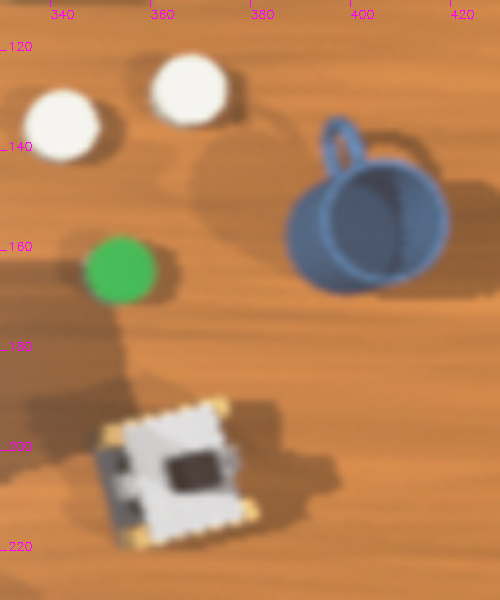

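View pics/s2.png

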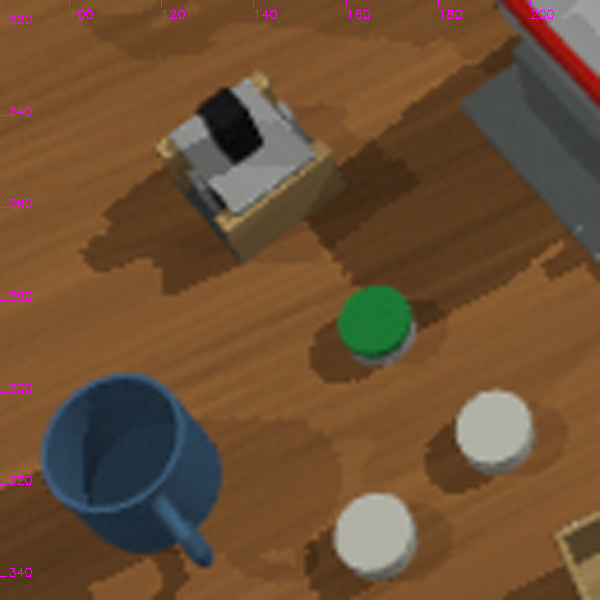

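```bash
python3 - <<'E'
from h import *
from scipy.optimize import least_squares
cor={'FLs':[('top',(230,246)),('scene',(248.75,162.9))],'FRs':[('top',(209.2,153.4)),('scene',(314,221.7))],
'TR':[('top',(276.6,137.6)),('scene',(259.8,265.4))],'BR':[('top',(299,229.4)),('scene',(196.3,199.8))]}
for k,v in cor.items(): print(k,tri(v).round(1),unproj(*v[0],35).round(1),unproj(*v[1],35).round(1))
mod={'FLs':(-156,81),'FRs':(156,81),'TR':(156,-148),'BR':(-156,-148)}
def res(p):
    r=[]
    c,s=np.cos(p[2]),np.sin(p[2])
    for k in mod:
        x,y=mod[k]; y=y if y>0 else p[4]
        P=[p[0]+c*x-s*y,p[1]+s*x+c*y,p[3]]
        for n,uv in cor[k]: r+=list(proj(n,P)[0]-uv)
    return r
o=least_squares(res,[550,40,.23,35,-148]);print(o.x,np.round(o.fun,1))
# bar ends, roller handle top
print('bar',tri([('top',(306,157.5)),('scene',(218,238.5))]).round(1),tri([('top',(315.6,195)),('scene',(192,210.5))]).round(1))
E
```

```text
FLs [352.3 111.7  29.1] [352.9 111.7  35. ] [356.3 109.3  35. ]
FRs [655.3 184.5  31.8] [655.1 184.7  35. ] [656.4 182.7  35. ]
TR [708.9 -36.1  42.4] [710.  -36.6  35. ] [706.2 -34.3  35. ]
BR [ 410.2 -110.3   34.9] [ 409.5 -112.3   35. ] [ 411.2 -108.4   35. ]
[ 5.23733232e+02  6.89189791e+01  2.41327259e-01  3.32640931e+01
 -1.45851168e+02] [ 0.5 -0.  -0.2 -0.5 -0.  -0.2  0.4 -0.1 -0.4  0.1  0.3  1.5 -0.8  0.7
 -0.9 -0.4]
bar [ 630.1 -121.3  152.4] [ 516.8 -150.   154.6]
```

```bash
python3 - <<'E'
from h import *
t=cv2.imread('pics/top0_raw.png')[:,:,::-1];s=cv2.imread('pics/scene0_raw.png')[:,:,::-1]
a=t[185:225,345:390,::-1];b=s[228:275,115:162,::-1]
a=cv2.resize(a,None,fx=10,fy=10,interpolation=cv2.INTER_CUBIC)
b=cv2.resize(b,(400,400),interpolation=cv2.INTER_CUBIC) 
a=cv2.resize(a,(400,356))
c=np.zeros((400,800,3),np.uint8);c[:356,:400]=a;c[:,400:]=b;cv2.imwrite('pics/r.png',c)
E
```

```text
(no output)
```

View pics/r.png

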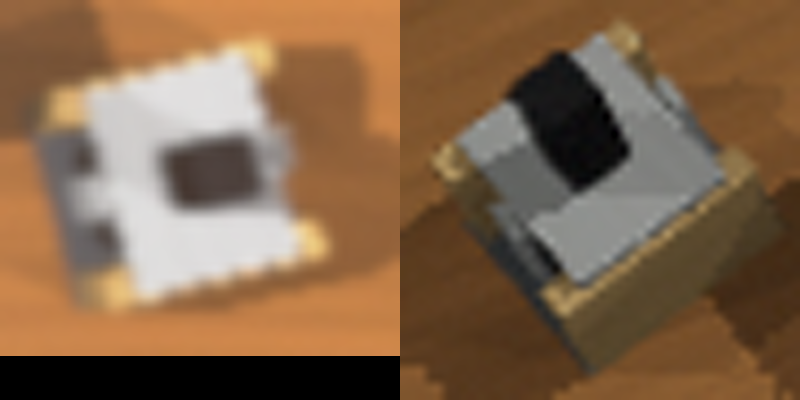

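```bash
python3 - <<'E'
from h import *
from scipy.optimize import least_squares
T=lambda p:(345+p[0]/8.889,185+p[1]/8.889)
S=lambda p:(115+(p[0]-400)/8.511,228+p[1]/8.511)
plate=[((38,30),(85,95)),((38,-30),(235,52)),((-38,30),(135,300)),((-38,-30),(300,255))]
rt=[((1,40),(50,92)),((1,-40),(275,42)),((-1,40),(85,307)),((-1,-40),(328,255))]
rs=[((1,-40),(560,312)),((1,40),(757,165)),((-1,-40),(435,160)),((-1,40),(625,23))]
def res(p,full=True):
    c,s=np.cos(p[2]),np.sin(p[2]);r=[]
    W=lambda x,y,z:[p[0]+c*x-s*y,p[1]+s*x+c*y,z]
    for (m,q) in plate: r+=list(proj('top',W(*m,56))[0]-T(q))
    for L,n,F in((rt,'top',T),(rs,'scene',S)):
        for (m,q) in L: r+=list(proj(n,W(m[0]*p[3],m[1],50))[0]-F(q))
    return r
o=least_squares(res,[450,-310,.25,37]);print(o.x,np.round(o.fun,1))
p=o.x
for n,im in(('top','top0'),('scene','scene0')):
    img=cv2.imread(f'pics/{im}_raw.png');img=cv2.resize(img,None,fx=8,fy=8,interpolation=cv2.INTER_CUBIC)
    c,s=np.cos(p[2]),np.sin(p[2])
    for z in(56,106):
        Q=[[p[0]+c*x-s*y,p[1]+s*x+c*y,z] for x,y in((12,12),(-12,12),(-12,-12),(12,-12))]
        pts=((proj(n,Q)+.5)*8).astype(int);cv2.polylines(img,[pts],True,(0,255,255) if z==106 else (255,255,0),1)
    for Q in([[p[0]+c*x-s*y,p[1]+s*x+c*y,56] for x,y in((38,30),(-38,30),(-38,-30),(38,-30))],):
        cv2.polylines(img,[((proj(n,Q)+.5)*8).astype(int)],True,(255,0,255),1)
    u=proj(n,[p[0],p[1],60])[0]*8
    cv2.imwrite(f'pics/rf_{n}.png',img[int(u[1])-200:int(u[1])+200,int(u[0])-200:int(u[0])+200])
a=np.hstack([cv2.imread('pics/rf_top.png'),cv2.imread('pics/rf_scene.png')]);cv2.imwrite('pics/rf.png',a)
E
```

```text
[ 4.92689899e+02 -3.26546113e+02  2.52632027e-01  3.92325062e+01] [-0.1 -0.4  1.  -0.   0.2 -0.5 -0.3  0.1  0.3  0.4 -1.1  0.1  2.4 -0.2
 -0.9 -0.3 -0.1 -0.2  0.   0.   0.1 -0.7  0.7 -0.7]
```

View pics/rf.png

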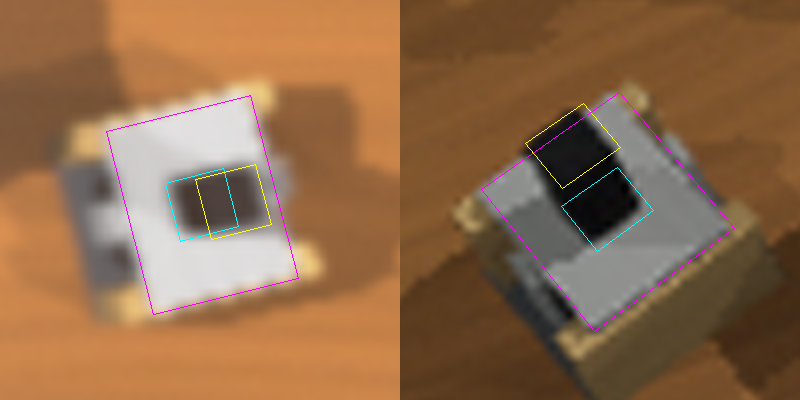

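```bash
cat >> h.py <<'E'
BAY=np.array([523.7,68.9,13.0]); BY=0.243
ST=np.array([492.3,-326.3,91.0]); SY=0.2526
def bay(x,y,z): 
    c,s=np.cos(BY),np.sin(BY); return [BAY[0]+c*x-s*y,BAY[1]+s*x+c*y,BAY[2]+z]
def ori(yaw): return [0,np.pi/2,yaw]
def st(): 
    s=manip.sense(); return f"t={s['time']:.1f} pos={s['tool_pos'].round(1)} F={s['ft_force'].round(2)} open={s['opening']:.1f}"
E
python3 - <<'E'
from h import *
for nm,y0 in(('a',SY-np.pi/2),('b',SY+np.pi/2)):
    for n,p,o in(('stand',[*ST[:2],72],ori(y0)),('standhi',[*ST[:2],200],ori(y0)),
      ('roll1',bay(0,-51,68),ori(y0+np.pi/2+BY-SY)),('roll1hi',bay(0,-51,180),ori(y0+np.pi/2+BY-SY)),('roll4',bay(0,52,68),ori(y0+np.pi/2+BY-SY)),
      ('roll1-',bay(0,-51,68),ori(y0-np.pi/2+BY-SY)),('roll4-',bay(0,52,68),ori(y0-np.pi/2+BY-SY))):
        q=manip.inverse_kinematics(p,o);print(nm,n,np.round(p),None if q is None else np.round(q,2))
E
```

```text
a stand [ 492. -326.   72.] [ 0.66  0.95 -0.27  1.58  0.36  0.66  0.47]
a standhi [ 492. -326.  200.] [ 0.71  0.78 -0.37  1.46  0.32  0.96  0.51]
a roll1 [536.  19.  81.] [ 0.26  0.96 -0.71  1.77  0.88  0.76  0.9 ]
a roll1hi [536.  19. 193.] [ 0.29  0.79 -0.76  1.67  0.64  0.95  1.11]
a roll4 [511. 119.  81.] [ 0.02  0.92 -0.59  1.81  0.81  0.67  0.76]
a roll1- [536.  19.  81.] [-0.18  0.88  0.15  1.78 -0.25  0.49 -1.18]
a roll4- [511. 119.  81.] [-0.4   0.88  0.2   1.82 -0.35  0.47 -1.28]
b stand [ 492. -326.   72.] [ 0.32  1.    0.44  1.59 -0.59  0.69 -1.84]
b standhi [ 492. -326.  200.] [ 0.29  0.83  0.53  1.48 -0.47  0.97 -1.95]
b roll1 [536.  19.  81.] [-0.18  0.88  0.15  1.78 -0.25  0.49 -1.18]
b roll1hi [536.  19. 193.] [-0.17  0.71  0.14  1.68 -0.14  0.76 -1.29]
b roll4 [511. 119.  81.] [-0.4   0.88  0.2   1.82 -0.35  0.47 -1.28]
b roll1- [536.  19.  81.] [ 0.26  0.96 -0.71  1.77  0.88  0.76  0.9 ]
b roll4- [511. 119.  81.] [ 0.02  0.92 -0.59  1.81  0.81  0.67  0.76]
```

Before I reach, here are the things that could be mistaken for what I want (raw top pixels):
- **Roller:** there is only one, at (368,204), black handle on a steel plate over two wooden rails. The crop with the overlay fits it.
- **Tins:** the four green lids are at (354,164), (170,178), (136,195) and (171,211). The white tins at (342,135) and (367,128) and the black ones in the far pocket at (237,159) and (265,151) are not meant. The green planter at (483,136) is not a tin.

I'll grasp the roller first.

```bash
python3 - <<'E'
from h import *
manip.move_gripper(80,40)
y=SY-np.pi/2
manip.move_to([*ST[:2],190],ori(y));print(st())
manip.movel([*ST[:2],73],120);print(st())
manip.move_gripper(10,40);print(st())
for n in('top','scene'):
    im=manip.capture(n);u=proj(n,ST)[0].astype(int);crop(n,im,(u[0]-55,u[1]-45,u[0]+55,u[1]+45),f'g1_{n}.png',5)
E
```

```text
t=1.7 pos=[ 491.4 -327.7  190.1] F=[ 0.63 -0.23  0.74] open=80.0
t=2.8 pos=[ 492.6 -326.5   73.7] F=[-0.77  0.46 -0.31] open=80.1
t=3.3 pos=[ 492.4 -326.3   73.2] F=[-0.49  0.31  5.74] open=23.7
```

View pics/g1_scene.png

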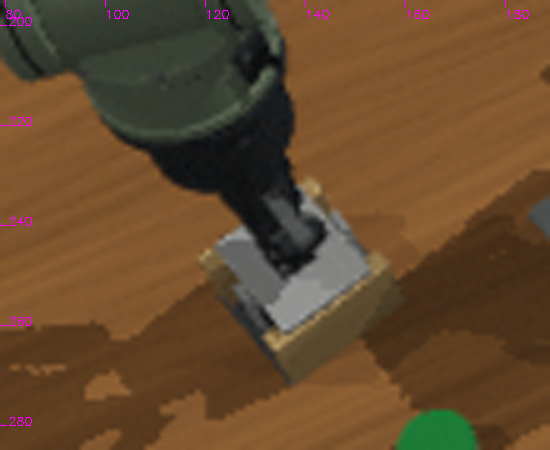

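```bash
python3 - <<'E'
from h import *
p=manip.sense()['tool_pos']
manip.wait(.2);print(st())
manip.movel([*ST[:2],90],60);manip.wait(.2);print(st())
manip.movel([*ST[:2],200],120);manip.wait(.2);print(st())
im=manip.capture('scene');u=proj('scene',[*ST[:2],150])[0].astype(int);crop('scene',im,(u[0]-80,u[1]-60,u[0]+80,u[1]+60),'g2.png',5)
E
```

```text
t=3.6 pos=[ 492.4 -326.3   73.2] F=[-1.06  0.24  6.04] open=23.7
t=4.3 pos=[ 492.2 -326.2   89.8] F=[ 0.17 -0.24 -3.78] open=23.4
t=5.5 pos=[ 492.2 -326.2  199.5] F=[-0.08 -1.07 -3.69] open=23.4
```

View pics/g2.png

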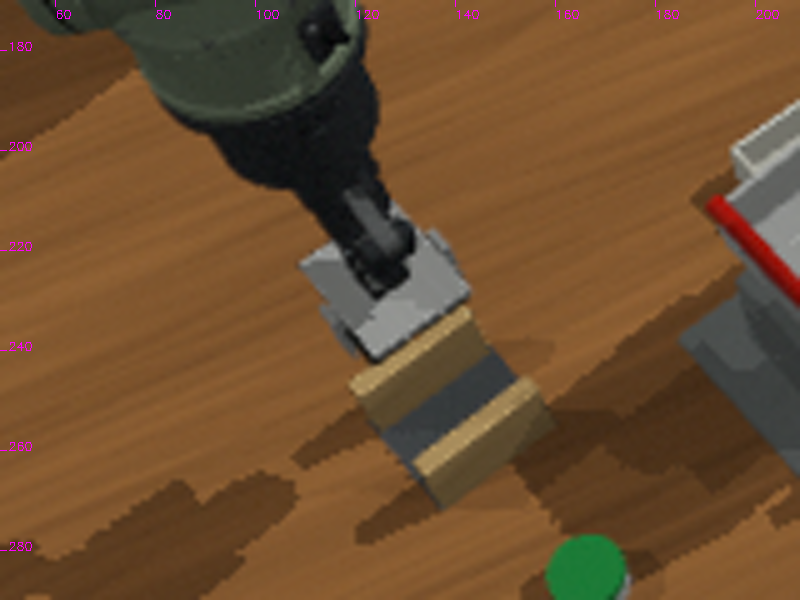

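```bash
python3 - <<'E'
from h import *
manip.movel([*ST[:2],275],150)
manip.move_to([*bay(0,-40,0)[:2],275],ori(BY));print(st())
x,y,_=bay(0,-48,0)
manip.movel([x,y,275],100); manip.movel([x,y,110],100);manip.wait(.3);print(st())
for n in('top','scene'):
    im=manip.capture(n);u=proj(n,[x,y,60])[0].astype(int);crop(n,im,(u[0]-55,u[1]-45,u[0]+55,u[1]+45),f'b1_{n}.png',5)
E
cd pics; python3 -c "
import cv2,numpy as np
a=[cv2.resize(cv2.imread(f'b1_{n}.png'),(400,327)) for n in('top','scene')];cv2.imwrite('b1.png',np.hstack(a))"
```

```text
t=7.6 pos=[533.5  28.7 274.7] F=[-0.27  0.04 -2.9 ] open=23.6
t=9.9 pos=[535.3  22.3 110.1] F=[-0.34  0.21 -2.83] open=23.3
```

View pics/b1.png

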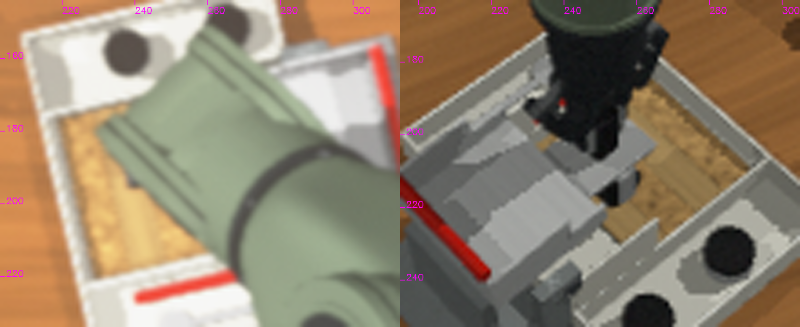

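```bash
python3 - <<'E'
from h import *
x,y,_=bay(0,-48,0)
manip.movel([x,y,90],60);manip.wait(.2)
f0=np.mean([manip.sense()['ft_force'][2] for _ in range(1)]);print('base',f0,st())
z=90
while z>72:
    z-=1; manip.movel([x,y,z],20);manip.wait(.1)
    s=manip.sense();f=s['ft_force'][2]+3.3
    print(z,s['tool_pos'][2].round(1),round(f,1))
    if f>14: break
im=manip.capture('scene');crop('scene',im,(200,150,320,240),'b2.png')
E
```

```text
base -3.599778526487819 t=10.7 pos=[535.4  22.3  90.2] F=[-0.    0.07 -3.6 ] open=23.4
89 89.0 -0.3
88 88.0 -0.1
87 87.0 0.1
86 86.0 -0.4
85 85.0 0.5
84 84.1 2.3
83 83.0 5.7
82 82.0 4.6
81 81.0 4.9
80 80.0 6.4
79 79.1 9.9
78 78.2 11.2
77 77.3 14.4
```

```bash
python3 - <<'E'
from h import *
z=77.3
for yy in np.arange(-44,56.1,4):
    x,y,_=bay(0,yy,0); manip.movel([x,y,z],30)
    s=manip.sense();f=s['ft_force'][2]+3.5
    print(int(yy),s['tool_pos'][2].round(1),s['ft_force'].round(1),end=' | ')
    if f>20: z+=.5
    elif f<12: z-=.5
manip.wait(.2);print(st())
E
```

```text
-44 77.6 [-0.1 -0.3  9.4] | -40 77.6 [-1.  -2.1  9.4] | -36 77.6 [-0.7 -1.7  9.1] | -32 77.6 [0.8 0.  9.2] | -28 77.6 [-1.7 -0.5  9.8] | -24 77.6 [-0.8 -0.8  9.8] | -20 77.5 [-1.4  0.3 10. ] | -16 77.5 [-0.9  0.4 11.4] | -12 77.5 [-1.6 -0.2 10.8] | -8 77.5 [-1.3 -2.4  9.9] | -4 77.5 [-0.9 -0.9  9. ] | 0 77.5 [-2.8 -0.4 10.5] | 4 77.5 [-1.7 -0.4  9.7] | 8 77.5 [-1.7 -0.8  9.7] | 12 77.5 [-2.8 -0.5 10.4] | 16 77.5 [-1.9  0.5 10.3] | 20 77.5 [-2.   0.4 10.2] | 24 77.5 [-2.8  0.3 10.3] | 28 77.5 [-1.9 -2.4 10.4] | 32 77.5 [-2.3 -0.9 10.1] | 36 77.5 [-1.7 -0.7 10.2] | 40 77.5 [-2.1 -0.4 10. ] | 44 77.5 [-2.6  0.   9.3] | 48 77.5 [-2.  -1.   9.2] | 52 77.5 [-3.2 -0.1 10.2] | 56 77.5 [-2.6 -0.4  9.7] | t=22.9 pos=[509.9 123.2  77.4] F=[-2.17 -1.26  9.84] open=23.8
```

```bash
python3 - <<'E'
from h import *
p=manip.sense()['tool_pos']
manip.movel([p[0],p[1],140],80);manip.movel([p[0],p[1],275],150);print(st())
manip.move_to([*ST[:2],275],ori(SY-np.pi/2));manip.wait(.2);print(st())
im=manip.capture('scene');crop('scene',im,(200,150,320,240),'b3.png')
im=manip.capture('top');crop('top',im,(200,150,300,230),'b3t.png',5)
E
```

```text
t=24.9 pos=[509.7 123.1 274.3] F=[-0.31 -0.6  -4.32] open=23.4
t=26.7 pos=[ 492.7 -325.6  275. ] F=[ 1.01 -0.9  -3.34] open=23.5
```

View pics/b3.png

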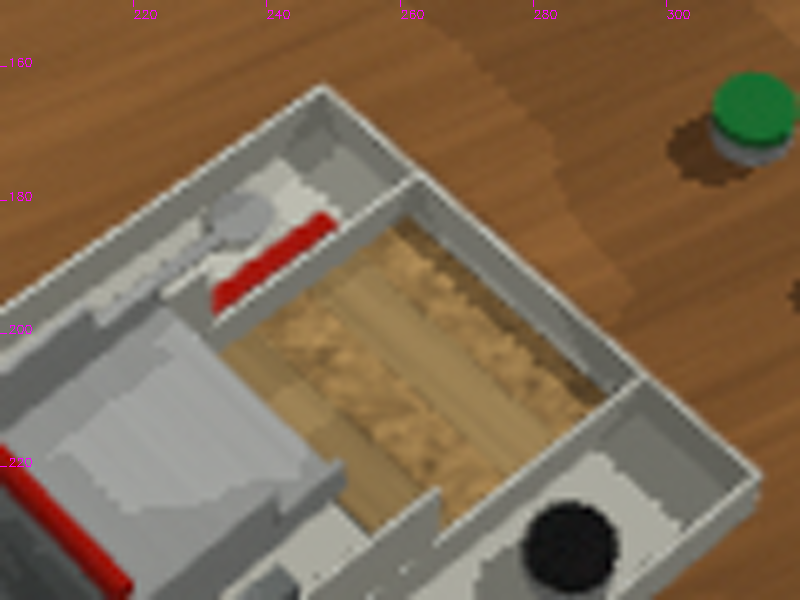

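The liner looks even, and the force stayed steady at about 13.5 N. A strip still proud would have added about 9 N. Next I'll park the roller.

```bash
python3 - <<'E'
from h import *
manip.movel([492.3,-326.3,130],150);manip.movel([492.3,-326.3,80],60)
z=80
while z>70:
    z-=1;manip.movel([492.3,-326.3,z],20);manip.wait(.05);s=manip.sense();print(z,s['tool_pos'].round(1),s['ft_force'].round(1))
    if s['ft_force'][2]>1:break
manip.move_gripper(80);manip.wait(.2);print(st())
manip.movel([492.3,-326.3,200],120);manip.wait(.3)
manip.move_to([540,-240,330],ori(SY-np.pi/2));print(st())
for n in('top','scene'):
    im=manip.capture(n);cv2.imwrite(f'pics/p_{n}_raw.png',im[:,:,::-1]);u=proj(n,ST)[0].astype(int);crop(n,im,(u[0]-60,u[1]-50,u[0]+60,u[1]+60),f'p1_{n}.png',5)
    for g in greens(im,n):
        if 0<g[2][0]<800 and abs(g[2][1])<500:print(n,g)
E
```

```text
79 [ 492.3 -326.3   79.1] [ 0.1  0.2 -4.5]
78 [ 492.3 -326.3   78. ] [ 0.7  0.8 -4. ]
77 [ 492.3 -326.3   77. ] [-0.   0.6 -3.8]
76 [ 492.3 -326.3   76. ] [-0.5  0.8 -4.2]
75 [ 492.3 -326.3   75. ] [-0.2  0.7 -3.7]
74 [ 492.3 -326.3   74. ] [ 0.8  0.3 -3.3]
73 [ 492.4 -326.4   73.2] [-2.1  1.4  2.9]
t=31.8 pos=[ 492.3 -326.3   73. ] F=[0.2  0.37 0.21] open=80.3
t=34.0 pos=[ 539.8 -240.3  329.7] F=[-0.44 -0.88 -0.35] open=79.9
top (array([350.6, 162.5]), np.int32(46), array([ 631.8, -282.5,   24. ]))
top (array([170.2, 178.4]), np.int32(123), array([572. , 313.3,  24. ]))
top (array([136.1, 194.7]), np.int32(129), array([516.8, 424.9,  24. ]))
top (array([171.6, 211.1]), np.int32(126), array([464.1, 306.2,  24. ]))
scene (array([350., 164.]), np.int32(115), array([516.1, 419.9,  24. ]))
scene (array([313. , 165.9]), np.int32(113), array([463.7, 302.3,  24. ]))
scene (array([332.2, 188.1]), np.int32(123), array([571.7, 308.9,  24. ]))
scene (array([165.8, 284. ]), np.int32(192), array([ 627.1, -295.7,   24. ]))
```

View pics/p1_scene.png

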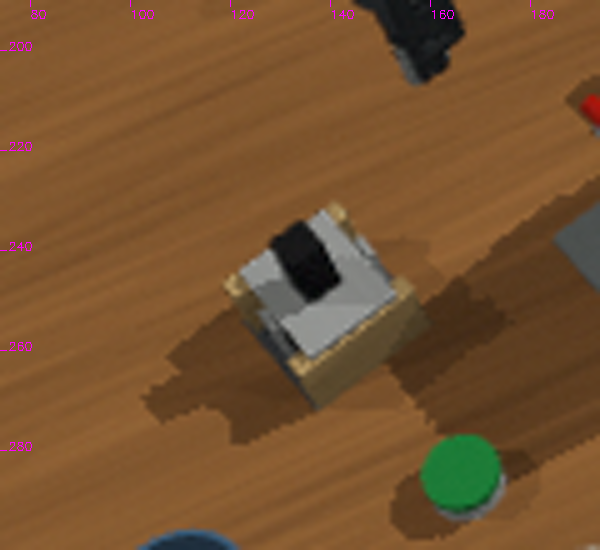

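View pics/p1_top.png

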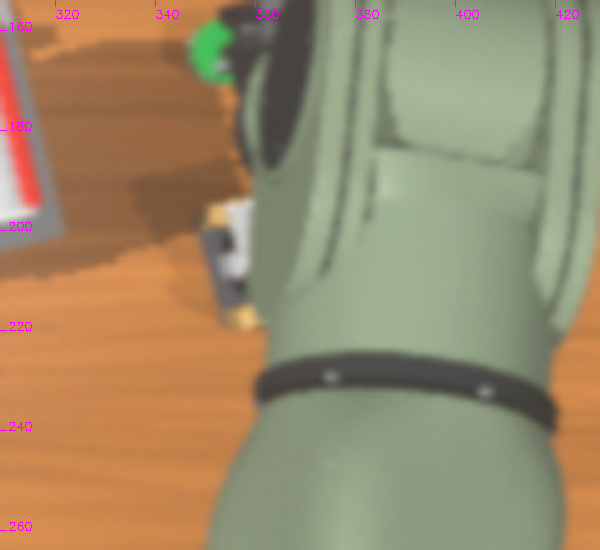

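```bash
cat >> h.py <<'E'
def skip(x,y): return np.array(bay(x,-150+y*.996,95+.087*y))
def pick(xy,yaw,z=1,op=64):
    manip.move_to([*xy,130],ori(yaw)); manip.move_gripper(op,40)
    manip.movel([*xy,40],150);manip.movel([*xy,z],60)
    manip.move_gripper(30,40);print('grip',st())
    manip.movel([*xy,220],200);manip.wait(.1);print('lift',st())
def place(x,y,yaw,dz=5,z=1,op=51):
    p=skip(x,y); manip.move_to([p[0],p[1],230],ori(yaw))
    manip.movel([p[0],p[1],p[2]+z+dz+20],150);manip.movel([p[0],p[1],p[2]+z+dz],40);print('at',st())
    manip.move_gripper(op);manip.movel([p[0],p[1],p[2]+60],80);manip.movel([p[0],p[1],230],200);print(st())
def look(name,retreat=True):
    out={}
    for n in('top','scene'):
        im=manip.capture(n);cv2.imwrite(f'pics/{name}_{n}_raw.png',im[:,:,::-1])
        for g in greens(im,n):
            if 0<g[2][0]<800 and abs(g[2][1])<500:print(n,g)
    return im
E
python3 - <<'E'
from h import *
pick((627.7,-294.6),BY)
place(35,4,BY)
x=skip(0,0);manip.move_to([540,-240,330],ori(BY))
im=look('k1');crop('scene',im,(180,170,290,270),'k1.png')
E
```

```text
grip t=37.6 pos=[ 628.  -294.7    1.6] F=[-1.41  0.58  6.96] open=42.5
lift t=38.9 pos=[ 627.4 -294.5  219.1] F=[-0.18 -1.07 -0.86] open=42.4
at t=41.3 pos=[592.8 -64.3 114.4] F=[ 0.22 -0.18  0.15] open=43.0
t=42.8 pos=[592.7 -64.5 229.9] F=[ 0.62  0.   -0.92] open=50.8
top (array([287.1, 170.2]), np.int32(112), array([603.7, -72.9,  24. ]))
top (array([170.2, 178.4]), np.int32(123), array([572. , 313.3,  24. ]))
top (array([136.1, 194.6]), np.int32(131), array([517.1, 424.9,  24. ]))
top (array([171.7, 211. ]), np.int32(127), array([464.2, 306.1,  24. ]))
scene (array([350., 164.]), np.int32(115), array([516.3, 419.7,  24. ]))
scene (array([313. , 165.9]), np.int32(113), array([463.7, 302.3,  24. ]))
scene (array([332.2, 188.2]), np.int32(124), array([571.9, 308.8,  24. ]))
scene (array([230., 223.]), np.int32(154), array([533. , -47.4,  24. ]))
```

View pics/k1.png

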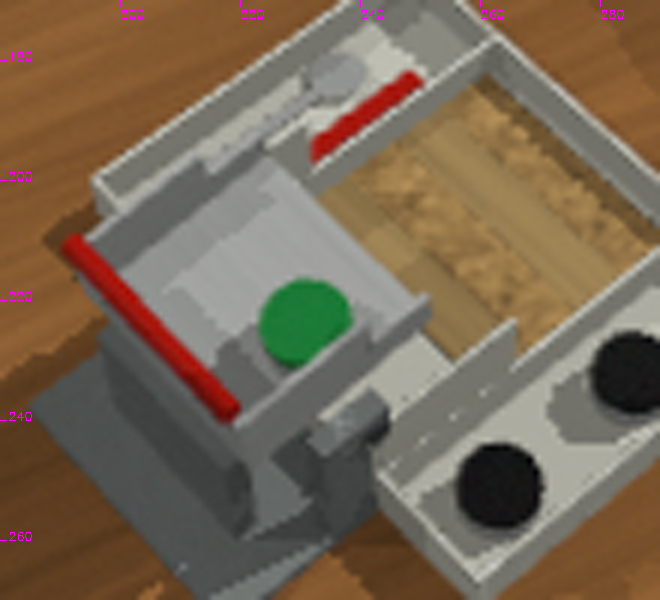

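```bash
python3 - <<'E'
from h import *
pick((464,304.3),BY,op=70)
place(-35,4,BY)
im=look('k2')
E
```

```text
grip t=48.1 pos=[464.2 304.4   1.5] F=[-1.43 -1.91  7.85] open=42.9
lift t=49.4 pos=[463.8 304.1 219.2] F=[ 0.16  0.26 -0.44] open=43.2
at t=52.3 pos=[524.9 -81.2 114.4] F=[-0.12 -0.77 -0.58] open=42.6
t=53.9 pos=[524.8 -81.4 229.9] F=[-0.75  0.71 -0.29] open=50.9
top (array([170.2, 178.3]), np.int32(122), array([572.1, 313.4,  24. ]))
top (array([136.1, 194.5]), np.int32(133), array([517.2, 424.7,  24. ]))
scene (array([350.1, 164.1]), np.int32(114), array([516.6, 419.7,  24. ]))
scene (array([332.2, 188.2]), np.int32(124), array([571.9, 308.8,  24. ]))
scene (array([215. , 207.8]), np.int32(168), array([460.2, -65.8,  24. ]))
scene (array([230., 223.]), np.int32(154), array([533. , -47.4,  24. ]))
```

```bash
python3 - <<'E'
from h import *
pick((572,311),BY-np.pi/2,op=70)
place(0,-28,BY-np.pi/2)
manip.move_to([540,200,300],ori(BY-np.pi/2))
im=look('k3');crop('scene',im,(180,170,290,270),'k3.png')
E
```

```text
grip t=57.9 pos=[572.2 311.1   1.6] F=[-1.49 -0.66  6.5 ] open=42.6
lift t=59.2 pos=[571.7 310.8 219.1] F=[ 1.06 -0.28 -1.27] open=42.6
at t=62.2 pos=[ 566.5 -103.7  111.5] F=[ 0.15  0.38 -1.13] open=42.8
t=63.8 pos=[ 566.4 -103.8  229.9] F=[ 0.53  0.33 -0.83] open=51.0
top (array([298.7, 174.4]), np.int32(27), array([ 590.2, -111.1,   24. ]))
top (array([136. , 194.5]), np.int32(134), array([517.3, 425. ,  24. ]))
scene (array([350., 164.]), np.int32(115), array([516.3, 419.7,  24. ]))
scene (array([215. , 207.1]), np.int32(170), array([457.8, -64.6,  24. ]))
scene (array([215.1, 222.4]), np.int32(166), array([509.2, -87.7,  24. ]))
scene (array([230.8, 222.8]), np.int32(149), array([533.7, -44.9,  24. ]))
```

View pics/k3.png

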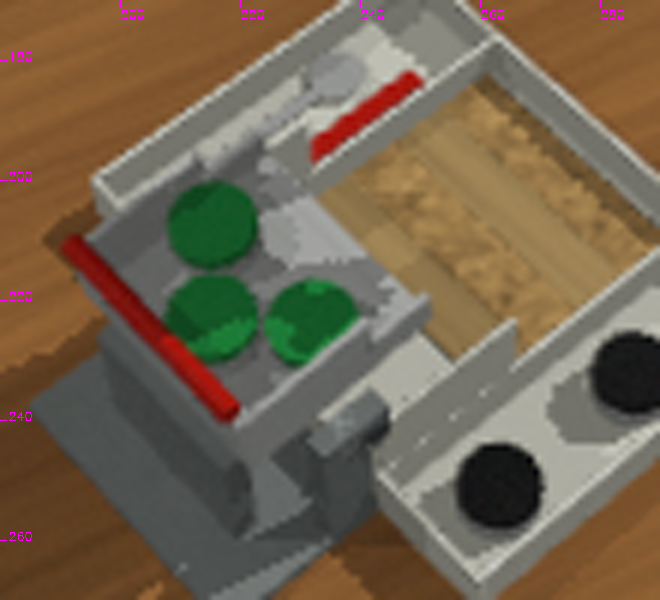

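```bash
python3 - <<'E'
from h import *
for uv in((215,207.1),(215.1,222.4),(230.8,222.8)):
    P=unproj('scene',uv,132)-bay(0,-150,0);c,s=np.cos(BY),np.sin(BY);print((c*P[0]+s*P[1]).round(),(-s*P[0]+c*P[1]).round())
pick((516.8,422.4),BY-np.pi/2,op=70)
place(0,35,BY-np.pi/2,dz=4)
manip.move_to([540,200,300],ori(BY-np.pi/2))
im=look('k4');crop('scene',im,(180,170,290,270),'k4.png')
E
```

```text
-37.0 2.0
3.0 -30.0
33.0 2.0
grip t=68.4 pos=[517.  422.6   1.6] F=[-1.28 -1.51  6.18] open=42.9
lift t=69.7 pos=[516.6 422.2 219.1] F=[-0.07 -0.38 -0.77] open=42.4
at t=72.8 pos=[551.4 -42.9 116. ] F=[-1.06 -0.29 -0.34] open=42.6
t=74.4 pos=[551.3 -42.9 229.9] F=[ 0.14 -0.44 -0.34] open=50.7
top (array([288.9, 167. ]), np.int32(47), array([614.3, -78.7,  24. ]))
top (array([298.7, 174.4]), np.int32(27), array([ 590.2, -111.1,   24. ]))
scene (array([214.8, 214.9]), np.int32(335), array([483.9, -77.2,  24. ]))
scene (array([231. , 215.9]), np.int32(309), array([511.3, -33.5,  24. ]))
```

View pics/k4.png

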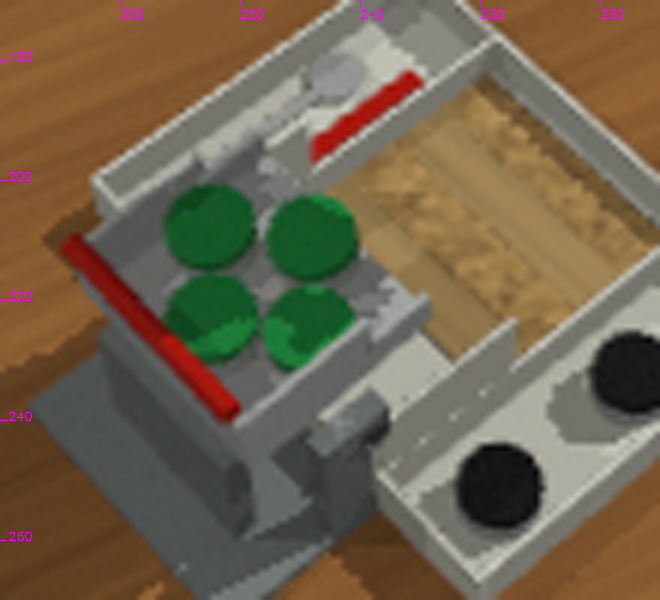

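```bash
cat >> h.py <<'E'
def barpos(th):
    r,p=np.hypot(63,70),np.arctan2(63,70)-th
    return -148-r*np.sin(p), 72+r*np.cos(p)
E
python3 - <<'E'
from h import *
Y=BY-np.pi/2
manip.move_gripper(0)
y,z=barpos(0)
P=lambda y,z:bay(0,y,z)
manip.move_to(P(y-50,z+110),ori(Y))
manip.movel(P(y-50,z-7),150);print(st())
for th in np.arange(-0.1,0.76,0.05):
    y,z=barpos(max(th,0)); off=-18+(min(th,0)*60)
    manip.movel(P(y+off,z-7),50)
    s=manip.sense();f=s['ft_force'];c,sn=np.cos(BY),np.sin(BY)
    print(round(th,2),'Fy %.1f Fz %.1f'%(-sn*f[0]+c*f[1],f[2]),end=' | ')
manip.wait(.5);print(st())
im=look('q1');crop('scene',im,(180,150,320,270),'q1.png')
E
```

```text
t=78.4 pos=[ 586.9 -184.3  148.9] F=[-0.29  0.55 -0.02] open=-0.2
-0.1 Fy -0.2 Fz 0.3 | -0.05 Fy -0.5 Fz 0.3 | 0.0 Fy -0.7 Fz -0.4 | 0.05 Fy -1.9 Fz 0.1 | 0.1 Fy -4.2 Fz 2.3 | 0.15 Fy -3.3 Fz 2.2 | 0.2 Fy -3.1 Fz 1.4 | 0.25 Fy -1.5 Fz 1.1 | 0.3 Fy -0.8 Fz 0.2 | 0.35 Fy -0.9 Fz 0.6 | 0.4 Fy -0.6 Fz 0.0 | 0.45 Fy -0.8 Fz -0.2 | 0.5 Fy 0.4 Fz -0.1 | 0.55 Fy -0.8 Fz 0.0 | 0.6 Fy -0.4 Fz -0.4 | 0.65 Fy -0.1 Fz 0.2 | 0.7 Fy -0.4 Fz -0.0 | 0.75 Fy -0.7 Fz 0.0 | t=83.8 pos=[563.3 -90.7 172.2] F=[-0.02  0.31 -0.75] open=-0.1
top (array([261.4, 183.7]), np.int32(180), array([558.1,  11.8,  24. ]))
scene (array([256. , 224.4]), np.int32(64), array([575.3,  22.3,  24. ]))
```

View pics/q1.png

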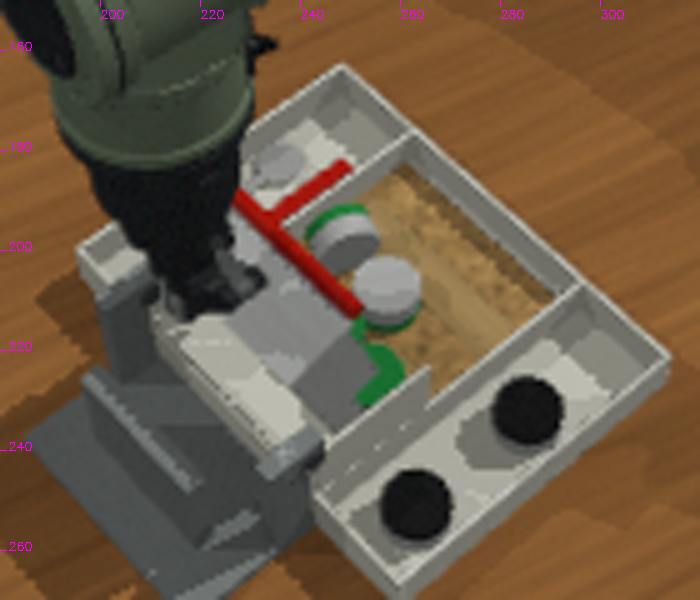

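```bash
python3 - <<'E'
from h import *
P=lambda y,z:bay(0,y,z)
c,sn=np.cos(BY),np.sin(BY)
p=manip.sense()['tool_pos'];manip.movel([p[0],p[1],260],150)
y,z=barpos(1.35)
manip.move_to(P(y,z+90),ori(BY));manip.move_gripper(30)
im=look('w0');crop('scene',im,(180,150,320,270),'w0.png')
manip.movel(P(y,z+20),100);print(st())
for dz in(10,5,2,-1,-4,-6):
    manip.movel(P(y,z+dz),30);manip.wait(.1);s=manip.sense();print(dz,s['ft_force'].round(1))
    if s['ft_force'][2]>4: break
im=look('w1');crop('scene',im,(180,150,320,270),'w1.png')
E
```

```text
top (array([259.6, 192.6]), np.int32(27), array([528.6,  17.2,  24. ]))
scene (array([255.6, 222.1]), np.int32(84), array([567.5,  24.8,  24. ]))
t=87.1 pos=[546.4 -21.8 182.3] F=[-0.91 -0.24 -0.81] open=30.0
10 [-0.2 -0.2 -0.4]
5 [ 0.4 -0.6 -0.7]
2 [ 0.2 -0.1 -0.6]
-1 [-0.   0.8 -0.3]
-4 [-2.7 -0.  12.2]
scene (array([256. , 224.5]), np.int32(62), array([575.6,  21.9,  24. ]))
```

View pics/w0.png

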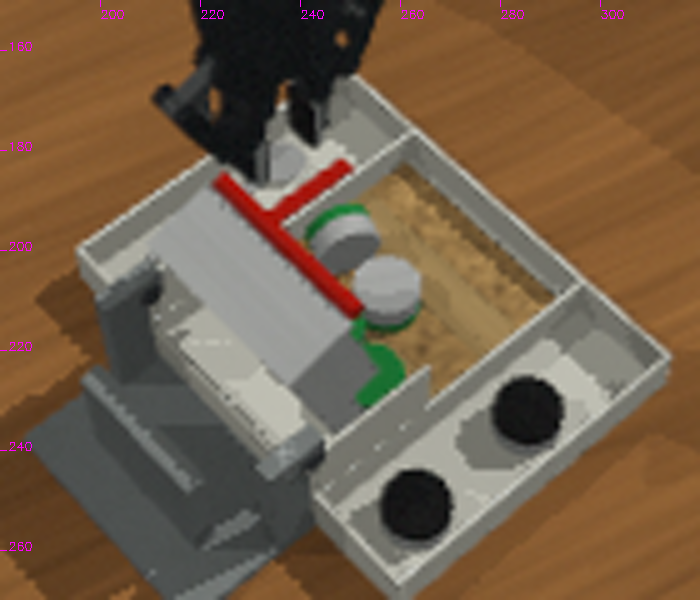

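View pics/w1.png

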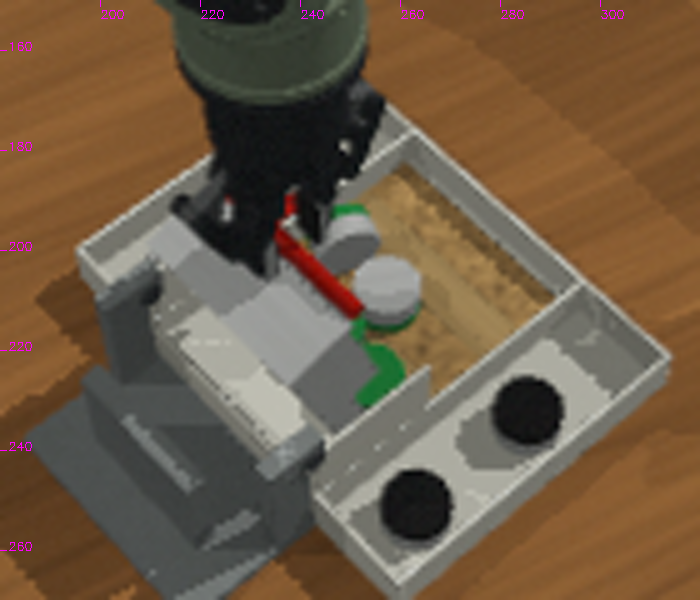

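```bash
python3 - <<'E'
from h import *
P=lambda y,z:bay(0,y,z)
c,sn=np.cos(BY),np.sin(BY)
y,z=barpos(1.35)
manip.movel(P(y,z-1),30);print(st())
manip.movel(P(y-7,z-1),30)
for th in np.arange(1.35,0.74,-0.05):
    y,z=barpos(th);dz=np.interp(th,[1.0,1.2,1.35],[-8,-4,-1])
    manip.movel(P(y-9,z+dz),40)
    s=manip.sense();f=s['ft_force'];fy=-sn*f[0]+c*f[1]
    print(round(th,2),'Fy %.1f Fz %.1f'%(fy,f[2]),end=' | ')
    if abs(fy)>20 or abs(f[2])>20: print('stop');break
im=look('w2');crop('scene',im,(180,150,320,270),'w2.png')
E
```

```text
t=89.5 pos=[546.2 -21.9 160.7] F=[0.24 0.89 0.72] open=29.7
1.35 Fy 2.3 Fz 0.8 | 1.3 Fy 5.4 Fz 3.6 | 1.25 Fy 3.3 Fz 1.4 | 1.2 Fy 2.0 Fz 0.5 | 1.15 Fy 1.1 Fz 0.4 | 1.1 Fy 1.3 Fz -1.3 | 1.05 Fy 1.1 Fz -0.8 | 1.0 Fy 1.2 Fz -1.2 | 0.95 Fy 0.7 Fz -0.2 | 0.9 Fy 0.8 Fz -0.9 | 0.85 Fy 0.8 Fz -0.1 | 0.8 Fy 0.7 Fz -1.0 | 0.75 Fy 0.7 Fz 0.3 | top (array([261.2, 183.6]), np.int32(178), array([558.4,  12.2,  24. ]))
scene (array([247.1, 213.8]), np.int32(126), array([528.1,  15.2,  24. ]))
scene (array([255.8, 224. ]), np.int32(64), array([573.9,  22.1,  24. ]))
```

View pics/w2.png

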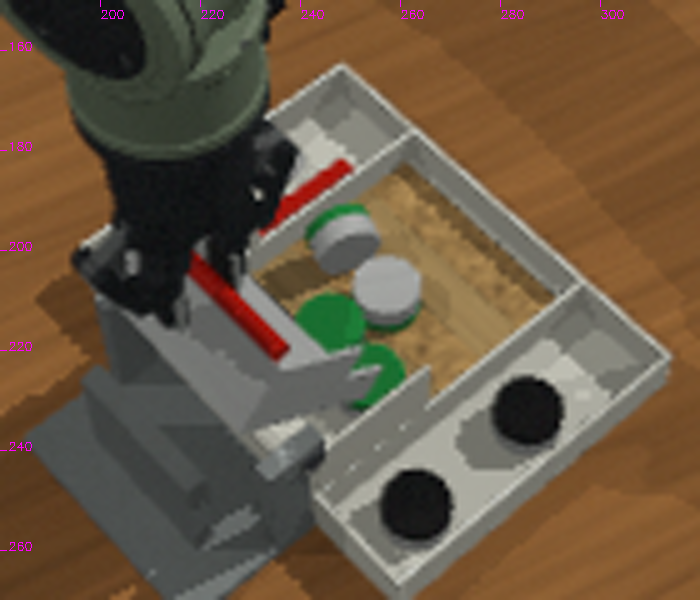

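Working as planned: the bar is straddled and all four tins are in the bay. I'll continue down, with the rear finger ready to catch.

```bash
python3 - <<'E'
from h import *
P=lambda y,z:bay(0,y,z)
c,sn=np.cos(BY),np.sin(BY)
for th in np.arange(.72,-0.05,-0.04):
    th=max(th,0);y,z=barpos(th)
    manip.movel(P(y-9+18*(1-th/.72)*0,z-8),25)
    s=manip.sense();f=s['ft_force'];fy=-sn*f[0]+c*f[1]
    print(round(th,2),'Fy %.1f Fz %.1f'%(fy,f[2]),end=' | ')
    if abs(fy)>20 or abs(f[2])>20: print('stop');break
y,z=barpos(0)
manip.movel(P(y,z-8),25);manip.wait(.3);print(st())
im=look('w3');crop('scene',im,(180,150,320,270),'w3.png')
E
```

```text
0.72 Fy 0.3 Fz -0.4 | 0.68 Fy -0.3 Fz -0.3 | 0.64 Fy 0.1 Fz 1.5 | 0.6 Fy 0.5 Fz 0.6 | 0.56 Fy 0.2 Fz 0.1 | 0.52 Fy 0.5 Fz -0.3 | 0.48 Fy 0.2 Fz 0.2 | 0.44 Fy -2.4 Fz 1.0 | 0.4 Fy -2.6 Fz 1.2 | 0.36 Fy 0.7 Fz -0.1 | 0.32 Fy -1.0 Fz -0.5 | 0.28 Fy 0.6 Fz 1.0 | 0.24 Fy 0.8 Fz -0.0 | 0.2 Fy 0.2 Fz 0.4 | 0.16 Fy -0.7 Fz 0.8 | 0.12 Fy 0.7 Fz -0.3 | 0.08 Fy -0.2 Fz 0.2 | 0.04 Fy -0.1 Fz 0.2 | 0 Fy 5.0 Fz -0.0 | 0 Fy 4.8 Fz -0.4 | t=100.1 pos=[ 574.5 -136.   147. ] F=[-0.12  0.38  0.56] open=30.0
top (array([260.7, 176.9]), np.int32(85), array([580.6,  14.1,  24. ]))
top (array([261.9, 190. ]), np.int32(81), array([537. ,   9.9,  24. ]))
scene (array([251.6, 219.5]), np.int32(198), array([553.3,  18. ,  24. ]))
```

View pics/w3.png

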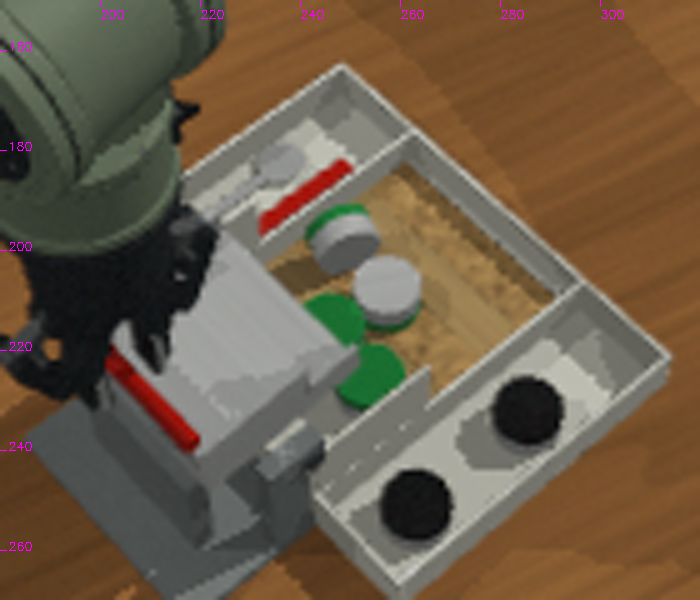

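```bash
python3 - <<'E'
from h import *
p=manip.sense()['tool_pos'];manip.movel([p[0],p[1],230],60);manip.wait(.3)
manip.move_to([300,-450,300],ori(BY));manip.wait(.5);print(st())
im=look('z1');crop('scene',im,(180,150,320,270),'z1.png')
im=manip.capture('top');crop('top',im,(200,130,330,250),'z1t.png')
crop('top',im,(330,110,430,230),'z1r.png')
E
```

```text
t=104.1 pos=[ 300.1 -449.9  300. ] F=[ 0.05 -0.6  -0.89] open=29.8
top (array([260.7, 176.9]), np.int32(85), array([580.6,  14.1,  24. ]))
top (array([262. , 190.1]), np.int32(89), array([536.9,   9.5,  24. ]))
scene (array([251.4, 219.7]), np.int32(187), array([553.6,  17.1,  24. ]))
```

View pics/z1.png

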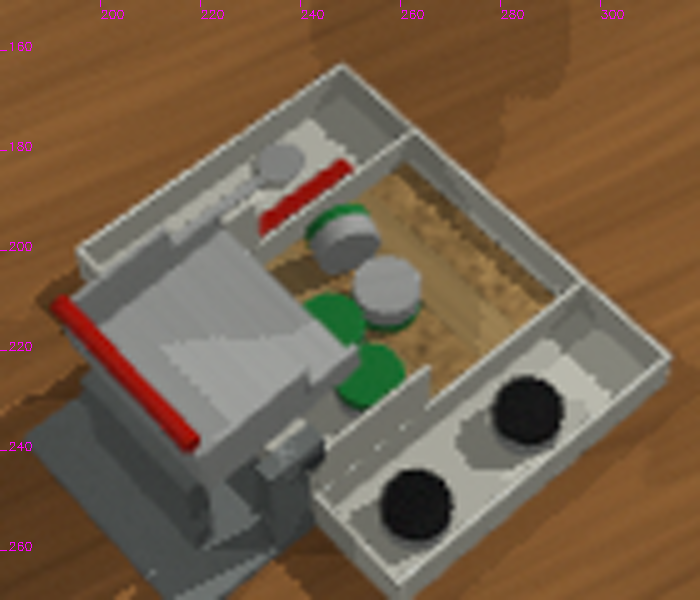

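View pics/z1t.png

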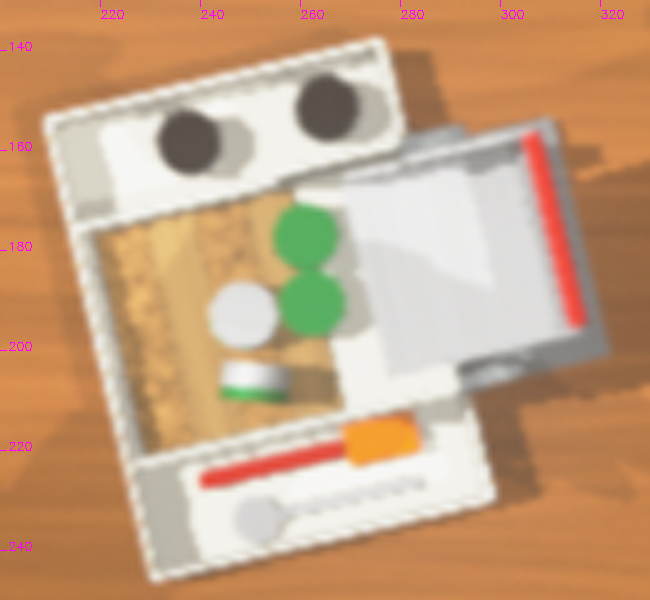

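View pics/z1r.png

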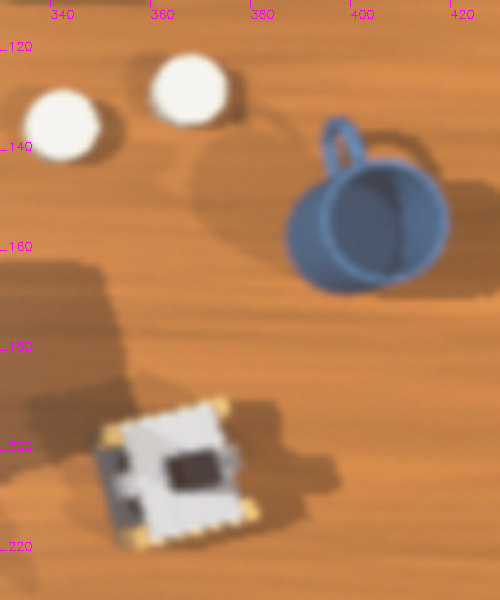

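The top picture shows:
- **Tins:** all four are in the bay. Two green lids are at px (261,177) and (262,190), one tin is upside down at (248,193), and one stands on edge at (251,207).
- **Skip:** the bar is at its starting pixels, (305,157) to (314,195).
- **Roller and bystanders:** the roller and the mug are where they were at the start, and so are the spoon, brush and spare tins.

I'm handing it in.

```bash
python3 - <<'E'
from h import *
print(manip.hand_in());print(st())
E
```

```text
the job is handed in; nothing more can be done
None
the job is handed in; nothing more can be done
```

The job is done and handed in at about 104 s of the 200 s allowed; no verdict was reported.

- **Liner:** I rolled it from strip 1 to strip 4 in one pass of about 104 mm, with the measured force steady at about 13–14 N. I could not see strip depth directly. That all strips are down is inferred from the force, since a strip still proud would have added about 9 N.
- **Roller:** I parked it back on its stand, at the same pixels as at the start.
- **Tins and skip:** I put the four green-lidded tins in the skip and tipped it. I then eased it back with the bar between the fingers, so the rear finger could catch it; its speed was not measured.
- **Last pictures:** All four tins are in the bay, one upside down and one standing on edge but still. The bar is at its starting pixels. The spoon, brush, spares and mug look unmoved; the jar and cap I did not re-check closely, but the arm only worked near them while fetching tins. The arm was clear of everything.
- **Checks that disagreed:**
  - The two cameras differed by about 4–5 mm in y on the tins at the left, so I used the mean.
  - My first attempt to straddle the tipped bar touched the skip's wall with about 12 N; I raised the fingers 3 mm and carried on.

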